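Load the lacquer kit caddy at the weighing bench

TASK

Gather the four current lacquer bottles, those with black caps, into the grey caddy, standing each one upright on the floor of the pocket of its own colour; load the amber hardener last, once the other three are standing in their pockets. Leave the two look-alikes with red caps, which are out of date, standing where they are, and do not tip any bottle over.

Things in the scene. Friction and masses are not known exactly. Their poses are not given: they have to be found in the camera images.
- base_center (a point): Current lacquer base: WHITE bottle with a BLACK cap. Round upright bottle, body 46 mm across with straight sides from the foot up to 58 mm, then a coloured shoulder narrowing to a cap 25 mm across; 82 mm tall in all, about 0.15 kg. Point: on its axis half-way up, 41 mm above its foot; z points up along the bottle.
- tint_center (a point): Current tint: GREEN bottle with a BLACK cap. Round upright bottle, body 46 mm across with straight sides from the foot up to 58 mm, then a coloured shoulder narrowing to a cap 25 mm across; 82 mm tall in all, about 0.15 kg. Point: on its axis half-way up, 41 mm above its foot; z points up along the bottle.
- thinner_center (a point): Current thinner: BLUE bottle with a BLACK cap. Round upright bottle, body 46 mm across with straight sides from the foot up to 58 mm, then a coloured shoulder narrowing to a cap 25 mm across; 82 mm tall in all, about 0.15 kg. Point: on its axis half-way up, 41 mm above its foot; z points up along the bottle.
- hardener_center (a point): Current hardener: AMBER (orange) bottle with a BLACK cap. Round upright bottle, body 46 mm across with straight sides from the foot up to 58 mm, then a coloured shoulder narrowing to a cap 25 mm across; 82 mm tall in all, about 0.15 kg. Point: on its axis half-way up, 41 mm above its foot; z points up along the bottle.
- old_hardener_center (a point): Out-of-date hardener, a look-alike: AMBER bottle with a RED cap, to be left alone. Same shape, size and point as the others.
- old_thinner_center (a point): Out-of-date thinner, a look-alike: BLUE bottle with a RED cap, to be left alone. Same shape, size and point as the others.
- pocket_white: WHITE square open pocket, one of four (2 by 2, centres 82 mm apart) fixed in a grey caddy. Outside 76 mm square, inside 68 mm square, walls 4 mm thick and 18 mm high, floor 4 mm thick. Origin: centre of its underside, which is 4 mm above the table; x and y run along its sides, z up. The caddy's rim, 182 mm square outside, is 20 mm high; two flat lugs stick out 29 mm from two opposite sides, below the rim. The caddy cannot move.
- pocket_green: GREEN square open pocket, one of four (2 by 2, centres 82 mm apart) fixed in a grey caddy. Outside 76 mm square, inside 68 mm square, walls 4 mm thick and 18 mm high, floor 4 mm thick. Origin: centre of its underside, which is 4 mm above the table; x and y run along its sides, z up. The caddy's rim, 182 mm square outside, is 20 mm high; two flat lugs stick out 29 mm from two opposite sides, below the rim. The caddy cannot move.
- pocket_blue: BLUE square open pocket, one of four (2 by 2, centres 82 mm apart) fixed in a grey caddy. Outside 76 mm square, inside 68 mm square, walls 4 mm thick and 18 mm high, floor 4 mm thick. Origin: centre of its underside, which is 4 mm above the table; x and y run along its sides, z up. The caddy's rim, 182 mm square outside, is 20 mm high; two flat lugs stick out 29 mm from two opposite sides, below the rim. The caddy cannot move.
- pocket_amber: AMBER square open pocket, one of four (2 by 2, centres 82 mm apart) fixed in a grey caddy. Outside 76 mm square, inside 68 mm square, walls 4 mm thick and 18 mm high, floor 4 mm thick. Origin: centre of its underside, which is 4 mm above the table; x and y run along its sides, z up. The caddy's rim, 182 mm square outside, is 20 mm high; two flat lugs stick out 29 mm from two opposite sides, below the rim. The caddy cannot move.
There are look-alikes about, which are no part of the job. Leave any pink look-alike of the part that bears old_hardener_center alone. There is more than one size of the part that bears base_center; the job needs the larger.

How it is judged:
On the way, in this order (a step that is already met when the one before it is completed fails the run):
1. the white, green and blue black-capped bottles stand in the pockets of their own colours (horizontal distance between base_center and pocket_white below 0.018 m and z of base_center in the frame of pocket_white below 0.052 m and angle between each of base_center, tint_center, thinner_center's own z axis and vertical below 0.15 rad and horizontal distance between tint_center and pocket_green below 0.018 m and z of tint_center in the frame of pocket_green below 0.052 m and horizontal distance between thinner_center and pocket_blue below 0.018 m and z of thinner_center in the frame of pocket_blue below 0.052 m), for 0.2 s.
2. then the black-capped amber hardener stands in the amber pocket (horizontal distance between hardener_center and pocket_amber below 0.018 m and z of hardener_center in the frame of pocket_amber below 0.052 m and angle between hardener_center's own z axis and vertical below 0.15 rad), for 0.2 s.
At the end, for the whole second after the job is handed in: Each black-capped bottle stands at rest, upright (0.15 rad), in the pocket of its colour (axis within 18 mm of its centre, mid-point under 52 mm above the pocket's underside); the two red-capped bottles stand upright within 25 mm of where they began (all of step 1 and all of step 2 and linear speed of each of base, tint, thinner, hardener below 0.02 m/s and distance of each of old_hardener_center, old_thinner_center from where it was at the start of the episode below 0.025 m and angle between each of old_hardener_center, old_thinner_center's own z axis and vertical below 0.15 rad); the robot touches nothing.
It fails at once if a red-capped bottle is moved from where it stood (25 mm) (distance of any of old_hardener_center, old_thinner_center from where it was at the start of the episode above 0.025 m).
It fails at once if a bottle is tipped over (more than 40 degrees) (angle between any of base_center, tint_center, thinner_center, hardener_center, old_hardener_center, old_thinner_center's own z axis and vertical above 0.7 rad).
It also fails if it takes over 96 s, if anything falls off the work surface, if the arm or the gripper's body presses on something with over 40 N, if the wrist force passes 120 N, or if a joint passes its speed limit or range.

ROBOT

A 6-joint arm with a two-finger parallel gripper is mounted at the origin on the work surface. World frame = base frame: x ahead of the robot, y to its left, z up, the work surface at z = 0. Lengths are in m, angles in rad, forces in N, time in s.
With the tool pointing down it reaches from about 0.375 to 0.9 m from the base axis. Payload 3.1 kg.
Tool frame: the origin (TCP) lies on the centre line of the jaws, within the pads' length; the fingertips stand 19 mm ahead of it and the grasp point (between the pads) is the TCP; y points along the fingers, x is the direction in which the jaws open and shut, and the axes are right-handed (so a half turn about y gives the same grasp; the last joint's range is limited). The gripper opens to 85 mm and grips with 20 to 120 N. Pads are 22 mm wide; open, the fingers measure 114 mm over their backs; the gripper's body (76 mm by 85 mm) begins 54 mm behind the grasp point. The pads swing forward as they close: fully open they stand 13 mm farther back than shut.
Start: joints at [1.006, 0.527, 1.433, -0, 1.181, -0.178], TCP at [0.236, 0.579, 0.25] pointing down, gripper open.
Joint ranges: [-3.08, 3.08], [-0.75, 2.2], [0.22, 2.44], [-1.43, 4.57], [0, 2.65], [-2.85, 2.85]. Speed limits (rad/s): [2.79, 2.79, 3.14, 3.14, 3.14, 3.14].

INTERFACE

Orientations are given as a unit quaternion [x, y, z, w].
In Python, from station import * gives the robot as it stands.
- The arm moves only by the tool step_arm, never from a script. Its argument "moves" is a list of rows, each a list of 7 numbers: the turn, a rotation vector about the tool's x, y, z in rad, then the shift along the tool's x, y, z in cm, then the closure, from -1 (fully open) to 1 (shut). A call has 1 to 12 rows; each row is the pose to reach, as a shift and turn from the pose measured when the call began, along the tool's axes at that moment; what a row does not reach only later rows make up. A row lasts 1/8 s, in which the tool goes at most 62.5 mm and 10.7 degrees, less where a joint would pass 70% of its speed; a pose out of reach is approached as far as the arm can. A call with a gripper value outside its range is refused whole. The fingers move at their own pace and stop on an object; "grip_force" is the grip in N (left out, the last holds). Time passes only in rows, so rows that repeat a pose let the fingers close. It gives the time, the measured TCP pose, the force and the opening at its end, in the units of the state.
- sense(): the state, without advancing time (a new reading comes with each control period).
- snapshot(name): name is "side" or "top"; returns a dict with "frame" (384x512x3 uint8, red, green, blue), "z_map" (384x512 float32, m along the optical axis (not along the pixel's ray), 0 where there is no reading), "vfov" (degrees; the focal length in pixels is half the picture's height over the tangent of half this angle, whatever the lens; pixels are square), "cx", "cy" (the principal point, pixels), "xyz" and "orientation" of the camera in the world. Camera axes: x right, y down, z forward; pixel columns grow to the right and rows downward; lengths in m; the calibration is good to about 2 mm. A picture is of the moment at which its call begins.
- sign_off(): hands the job in, once; it reports no verdict.
The state is a dict: "t": time; "q": joint angles; "qd": joint speeds; "tau": joint torques, N m; "tcp_pos": TCP position; "tool_rot": TCP orientation; "force": force on the tool from outside, world axes, zero at the start; "ft_torque": the same for the moment, N m; "finger_gap": opening from 0.0 (shut) to 1.0 (fully open).
Only numpy, scipy, OpenCV 4.12 (cv2) and the standard library are available. Lean on these libraries where they do the work, as an engineer would, in place of code of your own. Each camera call takes 0.05 s, during which the arm holds its last target.

## Working session

There is one attempt and no reset: what is moved stays moved. The work goes in short steps, Python scripts to look and compute and a tool call to move; the robot and the scene stay as the last step left them, time stands still between calls to the robot, and variables do not carry over. Pictures are saved under pics/ and viewed, and the job is handed in when it is done.

Besides the shell and the picture viewer there is one more tool, called after ">>>" as name([rows], argument=value, ...), one row to a line, values as JSON. step_arm: Moves the arm, as the interface text tells. Its arguments: {"type":"object","properties":{"moves":{"type":"array","items":{"type":"array","items":{"type":"number"}}},"grip_force":{"type":"number"}},"required":["moves"]}

```bash
mkdir -p pics; ls; python3 - <<'E'
from station import *
import cv2,numpy as np,pickle
print(sense())
for n in ("top","side"):
    s=snapshot(n); pickle.dump(s,open(n+"0.pkl","wb"))
    print(n,s["vfov"],s["cx"],s["cy"],s["xyz"],s["orientation"])
    cv2.imwrite(f"pics/{n}0.png",cv2.resize(s["frame"][:,:,::-1],(800,600),interpolation=cv2.INTER_CUBIC))
E
```

```text
pics
{'t': 0.0, 'q': array([ 1.00550590e+00,  5.28457907e-01,  1.43386622e+00, -2.50150039e-05,
        1.18141864e+00, -1.78527673e-01]), 'qd': array([ 0.00024154,  0.0004829 , -0.00199426, -0.00091276,  0.00151558,
       -0.00050848]), 'tau': array([ 1.05943579e-04, -4.42343223e+01, -1.78030032e+01, -2.51954498e-05,
        8.45043047e-03, -6.63596325e-06]), 'tcp_pos': array([0.23537928, 0.57826792, 0.24935013]), 'tool_rot': array([ 0.58707989,  0.39390058, -0.39528624, -0.58645403]), 'force': array([ 0.19104915,  0.1755691 , -0.13378473]), 'ft_torque': array([-0.05772045,  0.03816256, -0.03223669]), 'finger_gap': 0.9944371086750441}
top 52.36847479446657 256.10215840339987 189.1711584184081 [ 0.42679258 -0.03875795  0.93642747] [-0.70002537  0.71259836 -0.03503887  0.03066495]
side 42.90751576762556 268.6928146797805 194.44172601124615 [-0.27676167 -0.88288497  0.73795249] [ 0.80412952 -0.32203951  0.19053758 -0.46191093]
```

View pics/top0.png

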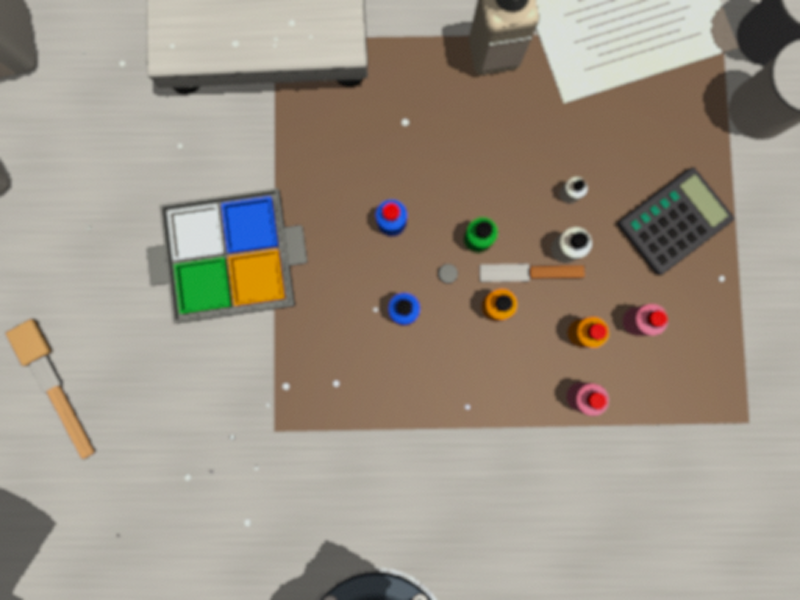

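View pics/side0.png

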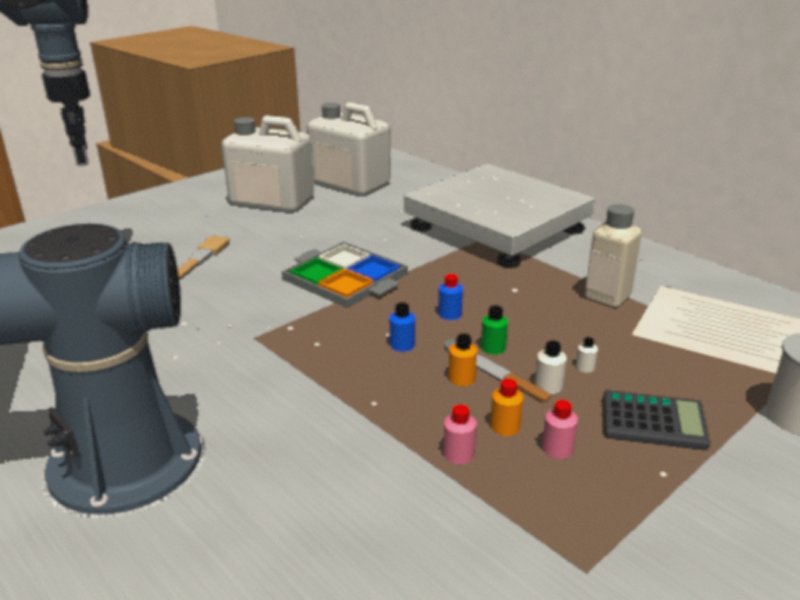

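Candidates in the top view (800x600 picture):
- **White, black cap:** large at (575,242), the smaller decoy at (576,187).
- **Green, black cap:** (482,232).
- **Blue:** black cap at (403,307), red cap at (391,215).
- **Amber:** black cap at (500,303), red cap at (593,332).
- **Pink, red caps:** (652,320) and (592,400).

My choices are the large white, the green, the blue at (403,307) and the amber at (500,303). I'll check them in one close crop.

```bash
cat > h.py <<'E'
import numpy as np,pickle,cv2
from scipy.spatial.transform import Rotation as R
def px2w(s,u,v,zplane=None):
    f=s["frame"].shape[0]/2/np.tan(np.radians(s["vfov"])/2)
    d=np.array([(u-s["cx"])/f,(v-s["cy"])/f,1.0])
    r=R.from_quat(s["orientation"]).as_matrix()@d; o=np.array(s["xyz"])
    if zplane is None:
        return o+r*s["z_map"][int(round(v)),int(round(u))]
    return o+r*((zplane-o[2])/r[2])
def cloud(s):
    h,w=s["z_map"].shape
    f=h/2/np.tan(np.radians(s["vfov"])/2)
    u,v=np.meshgrid(np.arange(w),np.arange(h))
    d=np.dstack([(u-s["cx"])/f,(v-s["cy"])/f,np.ones((h,w))])*s["z_map"][:,:,None]
    return d@R.from_quat(s["orientation"]).as_matrix().T+np.array(s["xyz"])
E
python3 - <<'E'
from h import *
s=pickle.load(open("top0.pkl","rb")); t=pickle.load(open("side0.pkl","rb"))
c=s["frame"][100:280,90:450,::-1]
cv2.imwrite("pics/crop0.png",cv2.resize(c,(800,400),interpolation=cv2.INTER_CUBIC))
c=t["frame"][150:300,170:400,::-1]
cv2.imwrite("pics/crops0.png",cv2.resize(c,(800,522),interpolation=cv2.INTER_CUBIC))
for n,s in (("top",s),("side",t)):
    P=cloud(s); hsv=cv2.cvtColor(s["frame"],cv2.COLOR_RGB2HSV)
    m=(s["z_map"]>0)&(np.abs(P[:,:,2])<.15)
    print(n,"table z",np.median(P[:,:,2][m&(P[:,:,2]<.01)]))
    # caps: z ~ .082
    cap=((P[:,:,2]>.045)&(P[:,:,2]<.1)&(P[:,:,0]>.2)&(P[:,:,0]<.75)&(P[:,:,1]<.4)&(P[:,:,1]>-.45)).astype(np.uint8)
    k,l,st,ce=cv2.connectedComponentsWithStats(cap)
    for i in range(1,k):
        if st[i,4]>15:
            q=P[l==i]; zt=np.percentile(q[:,2],95); top=q[q[:,2]>zt-.008]
            print(ce[i].round(1),st[i,4],"max z",zt.round(4),"top ctr",top[:,:2].mean(0).round(4),"ext",np.ptp(top[:,:2],axis=0).round(3))
E
```

```text
top table z 0.0009253269333472924
[370.3 118.8] 63 max z 0.0599 top ctr [ 0.6684 -0.3123] ext [0.017 0.015]
[250.5 137.9] 325 max z 0.0837 top ctr [ 0.6271 -0.0346] ext [0.024 0.025]
[308.5 148.9] 325 max z 0.0838 top ctr [ 0.5991 -0.166 ] ext [0.025 0.022]
[367.9 155.6] 338 max z 0.0839 top ctr [ 0.5815 -0.3017] ext [0.024 0.023]
[320.8 194.6] 333 max z 0.0836 top ctr [ 0.4934 -0.1913] ext [0.022 0.024]
[258.6 197.4] 320 max z 0.084 top ctr [ 0.4903 -0.0502] ext [0.024 0.022]
[416.2 204.6] 359 max z 0.0841 top ctr [ 0.4677 -0.4069] ext [0.022 0.024]
[378.9 212.5] 349 max z 0.084 top ctr [ 0.4511 -0.3212] ext [0.022 0.024]
[378.6 255.5] 356 max z 0.0837 top ctr [ 0.3555 -0.3154] ext [0.024 0.025]
side table z -0.0003697781569430014
[288.1 183.9] 197 max z 0.082 top ctr [ 0.6247 -0.0368] ext [0.029 0.024]
[257.  202.9] 226 max z 0.0822 top ctr [ 0.4874 -0.0533] ext [0.027 0.027]
[316.2 204.7] 234 max z 0.0823 top ctr [ 0.5971 -0.1694] ext [0.027 0.026]
[295.8 223.5] 264 max z 0.0822 top ctr [ 0.4912 -0.1941] ext [0.025 0.024]
[375.8 218.9] 43 max z 0.0585 top ctr [ 0.6649 -0.315 ] ext [0.015 0.017]
[352.6 228.1] 274 max z 0.0823 top ctr [ 0.5784 -0.3054] ext [0.026 0.024]
[324.4 253.5] 323 max z 0.0821 top ctr [ 0.4475 -0.3245] ext [0.026 0.024]
[358.8 267.4] 351 max z 0.0818 top ctr [ 0.464  -0.4101] ext [0.024 0.026]
[293.9 270.7] 361 max z 0.082 top ctr [ 0.3519 -0.3191] ext [0.027 0.026]
```

View pics/crop0.png

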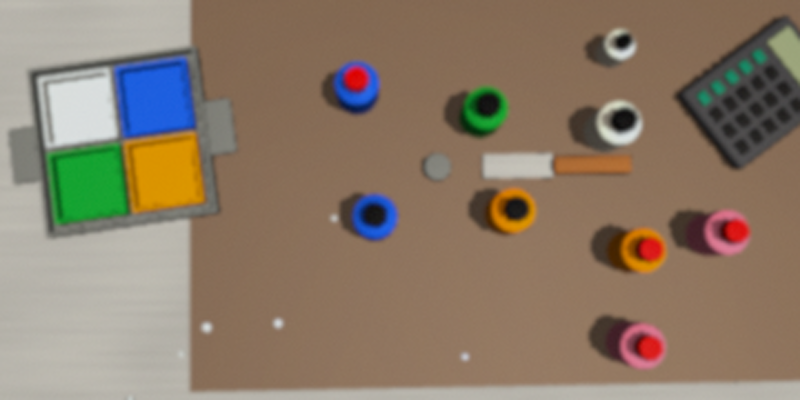

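View pics/crops0.png

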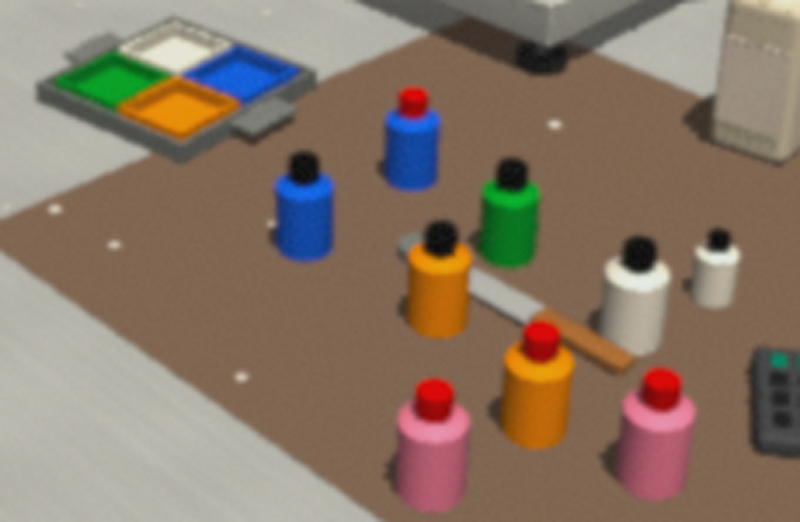

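The crop confirms the choice. The current bottles are the large white at crop (620,122), green (487,108), blue (374,215) and amber (515,208). The red-capped pair, the small white at (620,43) and the pink bottles stay put. Next I'll measure the pockets and the tool axes.

```bash
python3 - <<'E'
from h import *
from station import *
for n in("top","side"):
    s=pickle.load(open(n+"0.pkl","rb")); P=cloud(s); hsv=cv2.cvtColor(s["frame"],cv2.COLOR_RGB2HSV)
    H,S,V=[hsv[:,:,i].astype(int) for i in range(3)]
    roi=(P[:,:,1]>.13)&(P[:,:,1]<.40)&(P[:,:,0]>.4)&(P[:,:,0]<.72)&(P[:,:,2]<.05)
    ms={"green":(H>45)&(H<75)&(S>120),"blue":(H>100)&(H<130)&(S>120),"amber":(H>10)&(H<25)&(S>180),
        "notgrey":None}
    for k,m in ms.items():
        if m is None: continue
        m=(m&roi).astype(np.uint8)
        c=max(cv2.findContours(m,cv2.RETR_EXTERNAL,cv2.CHAIN_APPROX_NONE)[0],key=cv2.contourArea)
        # outer wall tops at z=.022
        W=np.array([px2w(s,*p[0],zplane=.021)[:2] for p in c],np.float32)
        r=cv2.minAreaRect(W); print(n,k,np.round(r[0],4),np.round(r[1],4),round(r[2],1))
    m=roi&(P[:,:,2]>.012)
    r=cv2.minAreaRect(P[m][:,:2].astype(np.float32)); print(n,"rim",np.round(r[0],4),np.round(r[1],4),r[2])
    # knife height
    k=(P[:,:,0]>.52)&(P[:,:,0]<.57)&(P[:,:,1]<-.1)&(P[:,:,1]>-.34)&(P[:,:,2]<.05)&(P[:,:,2]>.004)
    print("knife",np.percentile(P[k][:,2],[50,95]) if k.any() else None)
st=sense(); print(R.from_quat(st["tool_rot"]).as_matrix().round(3))
E
```

```text
top green [0.5338 0.2534] [0.0763 0.0781] 7.6
top blue [0.6258 0.1831] [0.078 0.079] 7.0
top amber [0.5441 0.1736] [0.0752 0.079 ] 7.2
top rim [0.5775 0.2319] [0.183  0.2112] 7.335487365722656
knife [0.010259   0.01591377]
side green [0.5297 0.2495] [0.081  0.0792] 8.7
side blue [0.6246 0.1791] [0.0808 0.0843] 7.1
side amber [0.54   0.1694] [0.0789 0.0842] 7.7
side rim [0.577  0.2317] [0.1911 0.2112] 6.614377021789551
knife [0.01115829 0.0429967 ]
[[ 0.377 -0.001 -0.926]
 [ 0.926 -0.002  0.377]
 [-0.002 -1.     0.   ]]
```

```bash
cat > plan.py <<'E'
import sys; from h import *; from station import *
st=sense(); M=R.from_quat(st["tool_rot"]).as_matrix(); p=st["tcp_pos"]
yaw=np.radians(52.2); x=np.array([np.cos(yaw),np.sin(yaw),0]); y=np.array([0,0,-1.]); T=np.c_[x,y,np.cross(x,y)]
print("t",round(st["t"],2),"tcp",p.round(4),"gap",round(st["finger_gap"],3),"F",st["force"].round(1),"q",st["q"].round(2))
print("turn",R.from_matrix(M.T@T).as_rotvec().round(3))
a=list(map(float,sys.argv[1:]))
for i in range(0,len(a),3): print(a[i:i+3],"shift cm",(M.T@(np.array(a[i:i+3])-p)*100).round(2))
E
python3 plan.py .45 .1 .22 .58 -.3035 .18
```

```text
t 0.1 tcp [0.2354 0.5783 0.2494] gap 1.0 F [-0.1 -0.5  0.6] q [ 1.01  0.53  1.43  0.    1.18 -0.18]
turn [-0.     0.273 -0.002]
[0.45, 0.1, 0.22] shift cm [-36.19   3.   -37.92]
[0.58, -0.3035, 0.18] shift cm [-68.65   7.05 -65.18]
```

>>> step_arm([
  [0,0.09,0,-4,0.4,-4,-1],
  [0,0.18,0,-8,0.8,-8,-1],
  [0,0.27,0,-12,1.2,-11.5,-1],
  [0,0.273,0,-16,1.6,-15,-1],
  [0,0.273,0,-20.3,2,-19,-1],
  [0,0.273,0,-24.6,2.4,-23,-1],
  [0,0.273,0,-29,3,-27.3,-1],
  [0,0.273,0,-33,3.4,-31.5,-1],
  [0,0.273,0,-37,3.8,-35.5,-1],
  [0,0.273,0,-41,4.2,-39.5,-1],
  [0,0.273,0,-45,4.6,-43,-1],
  [0,0.273,0,-49,5,-46.5,-1],
])

```text
t: 1.6
tcp_pos: [0.4814, -0.0528, 0.1999]
tool_rot: [0.635, 0.31, -0.312, -0.635]
force: [0.6, 0.3, 1.1]
finger_gap: 1.001
```

```bash
python3 plan.py .58 -.3035 .14 .58 -.3035 .044
```

```text
t 1.6 tcp [ 0.4814 -0.0528  0.1999] gap 1.001 F [0.6 0.3 1.1] q [-0.34  0.42  1.83 -0.    0.89 -1.25]
turn [-0.    -0.001 -0.002]
[0.58, -0.3035, 0.14] shift cm [-13.74   6.01 -23.16]
[0.58, -0.3035, 0.044] shift cm [-13.72  15.61 -23.17]
```

>>> step_arm([
  [0,0,0,-3.3,1.5,-5.6,-1],
  [0,0,0,-6.6,3,-11.2,-1],
  [0,0,0,-9.9,4.5,-16.8,-1],
  [0,0,0,-12.5,5.5,-21,-1],
  [0,0,0,-13.7,6,-23.2,-1],
  [0,0,0,-13.7,6,-23.2,-1],
  [0,0,0,-13.7,6,-23.2,-1],
])

```text
t: 2.48
tcp_pos: [0.5796, -0.3018, 0.1396]
tool_rot: [-0.634, -0.31, 0.312, 0.636]
force: [-0.2, -0.2, 0.4]
finger_gap: 1.0
```

```bash
python3 plan.py .58 -.3035 .044; python3 - <<'E'
from station import *
import cv2
for n in ("top","side"):
    s=snapshot(n); c=s["frame"][100:290,250:450,::-1]
    cv2.imwrite(f"pics/w1{n}.png",cv2.resize(c,(600,570),interpolation=cv2.INTER_CUBIC))
E
```

```text
t 2.48 tcp [ 0.5796 -0.3018  0.1396] gap 1.0 F [-0.2 -0.2  0.4] q [-0.65  0.7   1.45 -0.    1.   -1.56]
turn [-0.003 -0.    -0.002]
[0.58, -0.3035, 0.044] shift cm [-0.09  9.56 -0.16]
```

View pics/w1side.png

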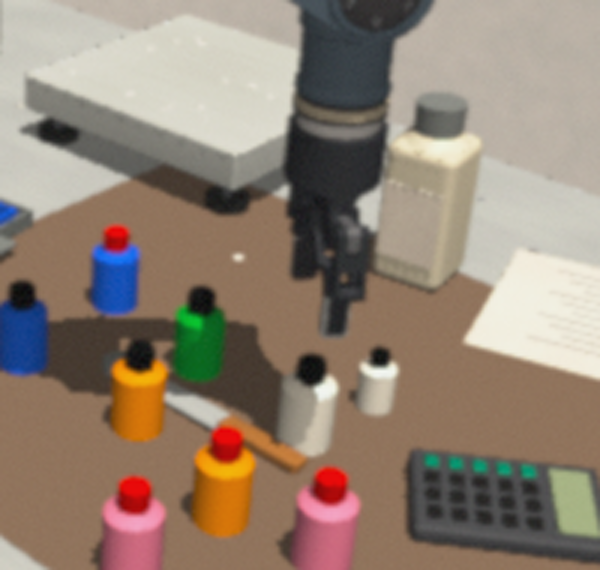

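The side view shows the open fingers straddling the white bottle's axis, with tips around (302,275) and (333,330) and the cap at (312,365). The small white bottle at (378,390) is clear, so I'll descend.

>>> step_arm([
  [0,0,0,-0.1,2.5,-0.16,-1],
  [0,0,0,-0.1,5,-0.16,-1],
  [0,0,0,-0.1,7.5,-0.16,-1],
  [0,0,0,-0.1,9,-0.16,-1],
  [0,0,0,-0.1,9.6,-0.16,-1],
  [0,0,0,-0.1,9.6,-0.16,-1],
  [0,0,0,-0.1,9.6,-0.16,0.3],
  [0,0,0,-0.1,9.6,-0.16,1],
  [0,0,0,-0.1,9.6,-0.16,1],
  [0,0,0,-0.1,9.6,-0.16,1],
  [0,0,0,-0.1,9.6,-0.16,1],
], grip_force=40)

```text
t: 3.95
tcp_pos: [0.581, -0.3036, 0.0453]
tool_rot: [0.635, 0.311, -0.312, -0.635]
force: [0.0, 1.5, 5.4]
finger_gap: 0.531
```

```bash
python3 plan.py .58 -.3035 .20 .6141 .2618 .20
```

```text
t 3.95 tcp [ 0.581  -0.3036  0.0453] gap 0.531 F [0.  1.5 5.4] q [-0.65  0.83  1.48 -0.    0.83 -1.56]
turn [ 0.     0.001 -0.001]
[0.58, -0.3035, 0.2] shift cm [ -0.08 -15.47   0.09]
[0.6141, 0.2618, 0.2] shift cm [ 46.7  -15.54  32.01]
```

>>> step_arm([
  [0,0,0,0,-1,0,1],
  [0,0,0,0,-4,0,1],
  [0,0,0,0,-8,0,1],
  [0,0,0,0,-12,0,1],
  [0,0,0,0,-15,0,1],
  [0,0,0,3,-15.5,2,1],
  [0,0,0,7,-15.5,5,1],
  [0,0,0,11,-15.5,7.7,1],
  [0,0,0,15,-15.5,10.4,1],
  [0,0,0,19,-15.5,13.1,1],
  [0,0,0,23,-15.5,15.8,1],
  [0,0,0,27,-15.5,18.5,1],
])

```text
t: 5.45
tcp_pos: [0.5996, 0.0248, 0.1997]
tool_rot: [0.635, 0.31, -0.312, -0.635]
force: [1.4, -0.2, -2.1]
finger_gap: 0.526
```

```bash
python3 plan.py .6141 .2618 .12
```

```text
t 5.45 tcp [0.5996 0.0248 0.1997] gap 0.526 F [ 1.4 -0.2 -2.1] q [-0.14  0.56  1.55 -0.    1.04 -1.05]
turn [-0.001  0.001 -0.002]
[0.6141, 0.2618, 0.12] shift cm [19.64  7.94 13.37]
```

>>> step_arm([
  [0,0,0,4,0,2.7,1],
  [0,0,0,8,0,5.4,1],
  [0,0,0,12,1,8.1,1],
  [0,0,0,16,3,10.9,1],
  [0,0,0,18.6,5,12.7,1],
  [0,0,0,19.6,7,13.4,1],
  [0,0,0,19.6,8,13.4,1],
  [0,0,0,19.6,8,13.4,1],
])

```text
t: 6.45
tcp_pos: [0.613, 0.26, 0.1183]
tool_rot: [0.635, 0.309, -0.313, -0.635]
force: [-0.2, -0.4, -2.6]
finger_gap: 0.535
```

```bash
python3 plan.py .6141 .2618 .053; cat > look.py <<'E'
import sys; from station import *; import cv2
k=sys.argv[1]
s=snapshot("top"); c=s["frame"][90:230,80:300,::-1]
a=cv2.resize(c,(550,350),interpolation=cv2.INTER_CUBIC)
s=snapshot("side"); c=s["frame"][90:230,140:300,::-1]
b=cv2.resize(c,(250,219),interpolation=cv2.INTER_CUBIC)
cv2.imwrite(f"pics/{k}t.png",a); cv2.imwrite(f"pics/{k}s.png",cv2.resize(c,(640,560),interpolation=cv2.INTER_CUBIC))
E
python3 look.py w2
```

```text
t 6.45 tcp [0.613  0.26   0.1183] gap 0.535 F [-0.2 -0.4 -2.6] q [ 0.23  0.74  1.42 -0.    0.99 -0.68]
turn [-0.002 -0.001 -0.005]
[0.6141, 0.2618, 0.053] shift cm [0.24 6.52 0.01]
```

View pics/w2s.png

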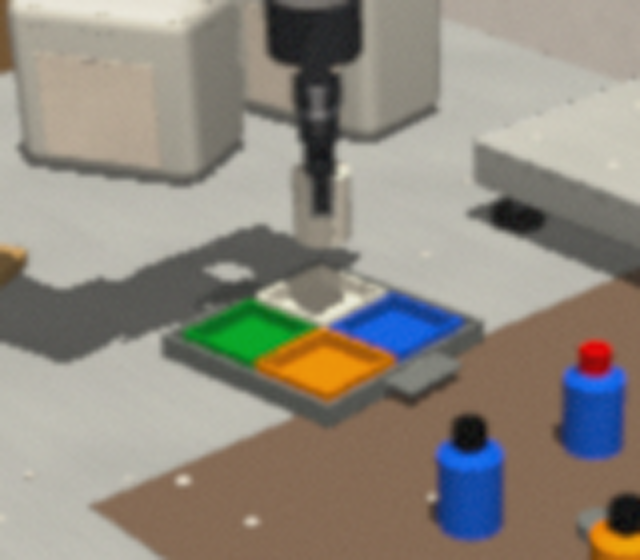

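The white bottle hangs upright at (322,205), directly above the white pocket at (322,295). I'll lower it.

>>> step_arm([
  [0,0,0,0.2,2,0,1],
  [0,0,0,0.2,4,0,1],
  [0,0,0,0.2,5.5,0,1],
  [0,0,0,0.2,6.3,0,1],
  [0,0,0,0.2,6.5,0,1],
  [0,0,0,0.2,6.5,0,1],
])

```text
t: 7.3
tcp_pos: [0.6157, 0.2619, 0.055]
tool_rot: [0.636, 0.31, -0.311, -0.635]
force: [0.2, 0.2, -1.6]
finger_gap: 0.526
```

```bash
python3 plan.py .6141 .2618 .053 .6141 .2618 .18 .598 -.168 .15
```

```text
t 7.3 tcp [0.6157 0.2619 0.055 ] gap 0.526 F [ 0.2  0.2 -1.6] q [ 0.24  0.83  1.44 -0.    0.87 -0.67]
turn [ 0.    -0.001 -0.001]
[0.6141, 0.2618, 0.053] shift cm [-0.1   0.2   0.12]
[0.6141, 0.2618, 0.18] shift cm [ -0.12 -12.5    0.12]
[0.598, -0.168, 0.15] shift cm [-35.04  -9.44 -24.99]
```

>>> step_arm([
  [0,0,0,0,0.2,0.1,1],
  [0,0,0,0,0.2,0.1,1],
  [0,0,0,0,0.2,0.1,-0.3],
  [0,0,0,0,0.2,0.1,-0.5],
  [0,0,0,0,0.2,0.1,-1],
  [0,0,0,0,0.2,0.1,-1],
  [0,0,0,0,-2,0.1,-1],
  [0,0,0,0,-5,0.1,-1],
  [0,0,0,0,-9,0.1,-1],
  [0,0,0,0,-12.5,0.1,-1],
  [0,0,0,0,-12.5,0.1,-1],
])

```text
t: 8.68
tcp_pos: [0.6176, 0.2634, 0.1854]
tool_rot: [0.636, 0.314, -0.308, -0.634]
force: [0.4, -0.3, 0.2]
finger_gap: 1.002
```

```bash
python3 plan.py .598 -.168 .15; python3 look.py w3
```

```text
t 8.68 tcp [0.6176 0.2634 0.1854] gap 1.002 F [ 0.4 -0.3  0.2] q [ 0.24  0.66  1.37 -0.    1.1  -0.67]
turn [ 0.006 -0.001  0.006]
[0.598, -0.168, 0.15] shift cm [-35.28   3.49 -24.91]
```

View pics/w3s.png

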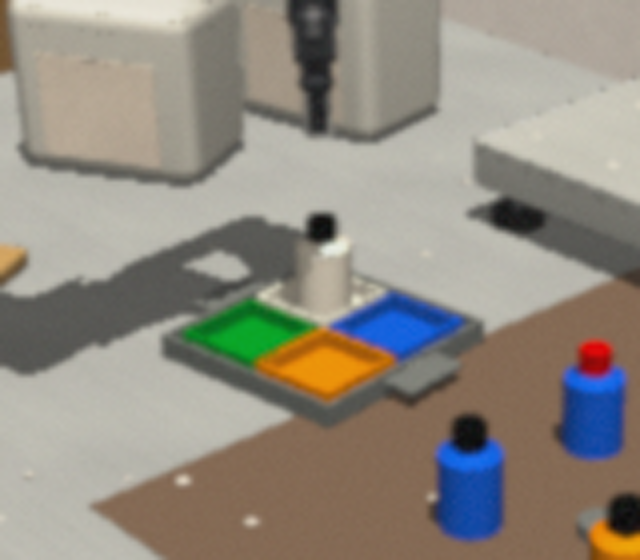

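The white bottle stands upright in the white pocket at (322,270). Next is green.

>>> step_arm([
  [0,0,0,-3,0,-2,-1],
  [0,0,0,-7.5,0.2,-5.3,-1],
  [0,0,0,-12,0.5,-8.5,-1],
  [0,0,0,-16.5,1,-11.7,-1],
  [0,0,0,-21,1.5,-14.9,-1],
  [0,0,0,-25.5,2,-18.1,-1],
  [0,0,0,-30,2.5,-21.3,-1],
  [0,0,0,-33.5,3,-23.7,-1],
  [0,0,0,-35.3,3.5,-24.9,-1],
  [0,0,0,-35.3,3.5,-24.9,-1],
  [0,0,0,-35.3,3.5,-24.9,-1],
])

```text
t: 10.15
tcp_pos: [0.5946, -0.1671, 0.1462]
tool_rot: [-0.635, -0.311, 0.311, 0.635]
force: [-0.0, -0.2, -0.2]
finger_gap: 0.999
```

```bash
python3 plan.py .598 -.168 .045
```

```text
t 10.15 tcp [ 0.5946 -0.1671  0.1462] gap 0.999 F [-0.  -0.2 -0.2] q [-0.45  0.65  1.54 -0.    0.95 -1.37]
turn [-0.001  0.    -0.   ]
[0.598, -0.168, 0.045] shift cm [ 0.14 10.12 -0.33]
```

>>> step_arm([
  [0,0,0,0.1,2,-0.3,-1],
  [0,0,0,0.1,5,-0.3,-1],
  [0,0,0,0.1,8,-0.3,-1],
  [0,0,0,0.1,9.5,-0.3,-1],
  [0,0,0,0.1,10.1,-0.3,-1],
  [0,0,0,0.1,10.1,-0.3,-1],
  [0,0,0,0.1,10.1,-0.3,0.3],
  [0,0,0,0.1,10.1,-0.3,1],
  [0,0,0,0.1,10.1,-0.3,1],
  [0,0,0,0.1,10.1,-0.3,1],
  [0,0,0,0.1,10.1,-0.3,1],
])

```text
t: 11.52
tcp_pos: [0.5983, -0.1685, 0.0464]
tool_rot: [0.635, 0.311, -0.311, -0.635]
force: [0.3, -0.4, 6.7]
finger_gap: 0.527
```

```bash
python3 plan.py .598 -.168 .20 .5327 .2516 .20
```

```text
t 11.53 tcp [ 0.5983 -0.1685  0.0464] gap 0.527 F [ 0.3 -0.4  6.7] q [-0.45  0.8   1.58  0.    0.77 -1.37]
turn [ 0.002 -0.     0.   ]
[0.598, -0.168, 0.2] shift cm [  0.03 -15.36   0.03]
[0.5327, 0.2516, 0.2] shift cm [ 29.18 -15.4   30.91]
```

>>> step_arm([
  [0,0,0,0,-1,0,1],
  [0,0,0,0,-4,0,1],
  [0,0,0,0,-8,0,1],
  [0,0,0,0,-12,0,1],
  [0,0,0,0,-15,0,1],
  [0,0,0,2,-15.5,2,1],
  [0,0,0,5,-15.5,5.3,1],
  [0,0,0,8,-15.5,8.5,1],
  [0,0,0,11,-15.5,11.7,1],
  [0,0,0,14,-15.5,14.9,1],
  [0,0,0,17,-15.5,18,1],
  [0,0,0,20,-15.5,21.2,1],
])

```text
t: 13.02
tcp_pos: [0.5525, 0.1208, 0.2013]
tool_rot: [0.635, 0.311, -0.311, -0.635]
force: [0.2, -0.0, -1.6]
finger_gap: 0.528
```

```bash
python3 plan.py .5327 .2516 .12
```

```text
t 13.03 tcp [0.5525 0.1208 0.2013] gap 0.528 F [ 0.2 -0.  -1.6] q [ 0.02  0.51  1.63 -0.    1.   -0.89]
turn [ 0.001 -0.     0.   ]
[0.5327, 0.2516, 0.12] shift cm [9.12 8.12 9.6 ]
```

>>> step_arm([
  [0,0,0,4,0,4.2,1],
  [0,0,0,7.5,0.5,7.9,1],
  [0,0,0,9.1,2,9.6,1],
  [0,0,0,9.1,5,9.6,1],
  [0,0,0,9.1,8,9.6,1],
  [0,0,0,9.1,8.1,9.6,1],
  [0,0,0,9.1,8.1,9.6,1],
])

```text
t: 13.9
tcp_pos: [0.533, 0.2515, 0.1209]
tool_rot: [0.636, 0.311, -0.31, -0.635]
force: [0.9, -0.1, -0.2]
finger_gap: 0.526
```

```bash
python3 plan.py .5327 .2516 .054
```

```text
t 13.9 tcp [0.533  0.2515 0.1209] gap 0.526 F [ 0.9 -0.1 -0.2] q [ 0.25  0.65  1.63 -0.    0.85 -0.66]
turn [ 0.002 -0.     0.001]
[0.5327, 0.2516, 0.054] shift cm [-0.02  6.69  0.05]
```

>>> step_arm([
  [0,0,0,0,2,0,1],
  [0,0,0,0,4,0,1],
  [0,0,0,0,5.5,0,1],
  [0,0,0,0,6.4,0,1],
  [0,0,0,0,6.7,0,1],
  [0,0,0,0,6.7,0,1],
  [0,0,0,0,6.7,0,1],
])

```text
t: 14.78
tcp_pos: [0.5337, 0.2516, 0.0545]
tool_rot: [0.636, 0.312, -0.31, -0.634]
force: [-0.1, 0.2, 0.3]
finger_gap: 0.526
```

```bash
python3 plan.py .5327 .2516 .054 .5327 .2516 .18; python3 look.py g1
```

```text
t 14.78 tcp [0.5337 0.2516 0.0545] gap 0.526 F [-0.1  0.2  0.3] q [ 0.25  0.76  1.66 -0.    0.72 -0.66]
turn [ 0.003 -0.     0.002]
[0.5327, 0.2516, 0.054] shift cm [-0.06  0.05  0.08]
[0.5327, 0.2516, 0.18] shift cm [ -0.04 -12.55   0.04]
```

View pics/g1s.png

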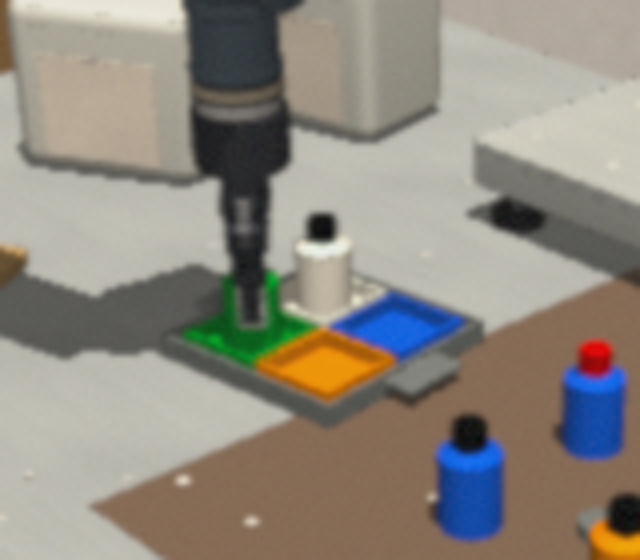

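The green bottle sits in the green pocket at (252,310), with white undisturbed at (322,270). I'll release and retreat.

>>> step_arm([
  [0,0,0,0,0.1,0,1],
  [0,0,0,0,0.1,0,-0.3],
  [0,0,0,0,0.1,0,-0.5],
  [0,0,0,0,0.1,0,-1],
  [0,0,0,0,0.1,0,-1],
  [0,0,0,0,-2,0,-1],
  [0,0,0,0,-5,0,-1],
  [0,0,0,0,-9,0,-1],
  [0,0,0,0,-12,0,-1],
  [0,0,0,0,-12.5,0,-1],
])

```text
t: 16.12
tcp_pos: [0.5345, 0.252, 0.1816]
tool_rot: [0.636, 0.314, -0.308, -0.634]
force: [0.2, 0.1, -0.2]
finger_gap: 0.999
```

```bash
python3 plan.py .489 -.052 .15
```

```text
t 16.12 tcp [0.5345 0.252  0.1816] gap 0.999 F [ 0.2  0.1 -0.2] q [ 0.25  0.56  1.59 -0.    0.98 -0.66]
turn [ 0.006 -0.     0.006]
[0.489, -0.052, 0.15] shift cm [-26.82   3.1  -15.03]
```

>>> step_arm([
  [0.006,0,0.006,-3,0,-1.7,-1],
  [0.006,0,0.006,-8,0.5,-4.5,-1],
  [0.006,0,0.006,-13,1,-7.3,-1],
  [0.006,0,0.006,-18,1.5,-10.1,-1],
  [0.006,0,0.006,-23,2.2,-12.9,-1],
  [0.006,0,0.006,-26,3,-14.6,-1],
  [0.006,0,0.006,-26.8,3.1,-15,-1],
  [0.006,0,0.006,-26.8,3.1,-15,-1],
  [0.006,0,0.006,-26.8,3.1,-15,-1],
])

```text
t: 17.25
tcp_pos: [0.4889, -0.0504, 0.1499]
tool_rot: [-0.635, -0.311, 0.312, 0.635]
force: [-0.1, -0.2, 0.0]
finger_gap: 0.998
```

```bash
python3 plan.py .489 -.052 .045;  python3 look.py g2
```

```text
t 17.25 tcp [ 0.4889 -0.0504  0.1499] gap 0.998 F [-0.1 -0.2  0. ] q [-0.33  0.51  1.86  0.    0.77 -1.24]
turn [-0.001  0.001 -0.   ]
[0.489, -0.052, 0.045] shift cm [-0.12 10.49 -0.11]
```

View pics/g2s.png

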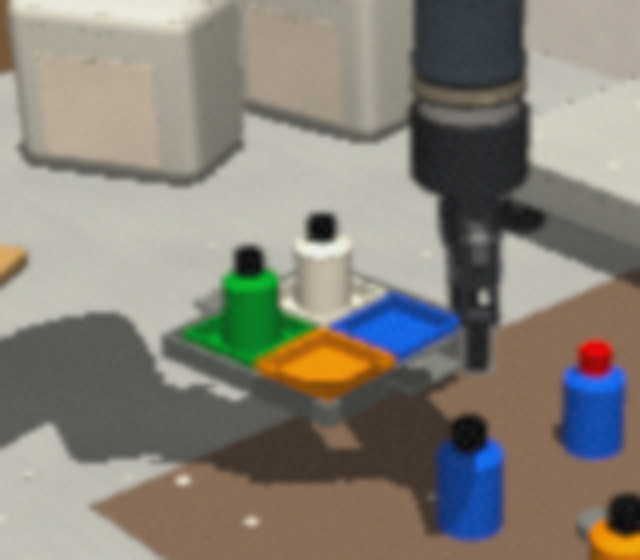

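White and green both stand in their pockets, at (322,270) and (250,305). The gripper is over the black-capped blue bottle at (470,480).

>>> step_arm([
  [0,0,0,-0.1,2,-0.1,-1],
  [0,0,0,-0.1,5,-0.1,-1],
  [0,0,0,-0.1,8,-0.1,-1],
  [0,0,0,-0.1,10,-0.1,-1],
  [0,0,0,-0.1,10.5,-0.1,-1],
  [0,0,0,-0.1,10.5,-0.1,-1],
  [0,0,0,-0.1,10.5,-0.1,0.3],
  [0,0,0,-0.1,10.5,-0.1,1],
  [0,0,0,-0.1,10.5,-0.1,1],
  [0,0,0,-0.1,10.5,-0.1,1],
  [0,0,0,-0.1,10.5,-0.1,1],
])

```text
t: 18.73
tcp_pos: [0.4898, -0.0519, 0.0461]
tool_rot: [0.635, 0.312, -0.311, -0.634]
force: [-0.4, 0.7, 6.3]
finger_gap: 0.528
```

```bash
python3 plan.py .489 -.052 .20 .6243 .1804 .20
```

```text
t 18.73 tcp [ 0.4898 -0.0519  0.0461] gap 0.528 F [-0.4  0.7  6.3] q [-0.33  0.71  1.91  0.    0.52 -1.25]
turn [0.002 0.002 0.001]
[0.489, -0.052, 0.2] shift cm [ -0.05 -15.39   0.03]
[0.6243, 0.1804, 0.2] shift cm [ 26.61 -15.38   3.55]
```

>>> step_arm([
  [0,0,0,0,-1,0,1],
  [0,0,0,0,-4,0,1],
  [0,0,0,0,-8,0,1],
  [0,0,0,0,-12,0,1],
  [0,0,0,0,-15,0,1],
  [0,0,0,3,-15.4,0.4,1],
  [0,0,0,8,-15.4,1.1,1],
  [0,0,0,13,-15.4,1.7,1],
  [0,0,0,18,-15.4,2.4,1],
  [0,0,0,23,-15.4,3.1,1],
  [0,0,0,26,-15.4,3.5,1],
  [0,0,0,26.6,-15.4,3.5,1],
])

```text
t: 20.23
tcp_pos: [0.6247, 0.1817, 0.2003]
tool_rot: [0.635, 0.313, -0.312, -0.634]
force: [0.7, -1.9, -0.8]
finger_gap: 0.527
```

```bash
python3 plan.py .6243 .1804 .12 .6243 .1804 .054
```

```text
t 20.23 tcp [0.6247 0.1817 0.2003] gap 0.527 F [ 0.7 -1.9 -0.8] q [ 0.11  0.62  1.41 -0.    1.11 -0.8 ]
turn [0.002 0.004 0.001]
[0.6243, 0.1804, 0.12] shift cm [-0.14  8.03 -0.04]
[0.6243, 0.1804, 0.054] shift cm [-0.14 14.63 -0.02]
```

>>> step_arm([
  [0,0,0,-0.1,3,0,1],
  [0,0,0,-0.1,6,0,1],
  [0,0,0,-0.1,9,0,1],
  [0,0,0,-0.1,11,0,1],
  [0,0,0,-0.1,13,0,1],
  [0,0,0,-0.1,14.2,0,1],
  [0,0,0,-0.1,14.6,0,1],
  [0,0,0,-0.1,14.6,0,1],
  [0,0,0,-0.1,14.6,0,1],
])

```text
t: 21.35
tcp_pos: [0.625, 0.181, 0.0549]
tool_rot: [0.635, 0.314, -0.311, -0.634]
force: [0.2, -0.0, 0.3]
finger_gap: 0.525
```

```bash
python3 plan.py .6243 .1804 .054 ; python3 look.py b1
```

```text
t 21.35 tcp [0.625  0.181  0.0549] gap 0.525 F [ 0.2 -0.   0.3] q [ 0.11  0.81  1.5  -0.    0.83 -0.8 ]
turn [0.003 0.004 0.002]
[0.6243, 0.1804, 0.054] shift cm [-0.09  0.09  0.02]
```

View pics/b1s.png

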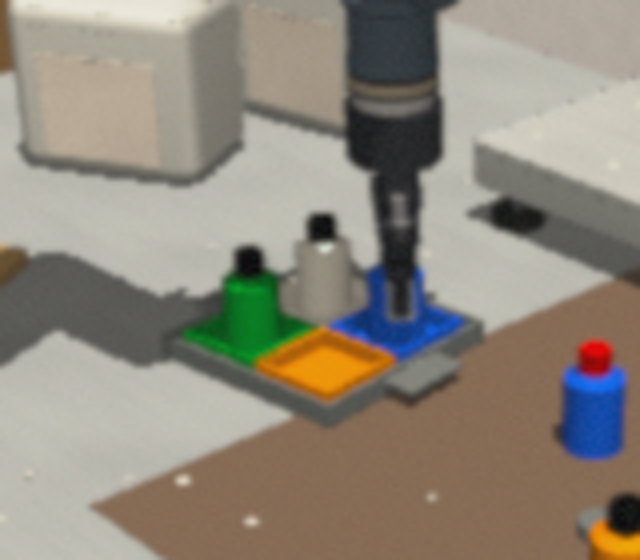

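The blue bottle is in the blue pocket at (398,300), and the other two are undisturbed. Releasing.

>>> step_arm([
  [0,0,0,0,0.1,0,1],
  [0,0,0,0,0.1,0,-0.3],
  [0,0,0,0,0.1,0,-0.5],
  [0,0,0,0,0.1,0,-1],
  [0,0,0,0,0.1,0,-1],
  [0,0,0,0,-2,0,-1],
  [0,0,0,0,-5,0,-1],
  [0,0,0,0,-9,0,-1],
  [0,0,0,0,-12,0,-1],
  [0,0,0,0,-12.5,0,-1],
])

```text
t: 22.7
tcp_pos: [0.6262, 0.1813, 0.1838]
tool_rot: [0.636, 0.316, -0.309, -0.633]
force: [0.3, -0.1, 0.5]
finger_gap: 0.996
```

```bash
python3 plan.py .4923 -.1927 .15
```

```text
t 22.7 tcp [0.6262 0.1813 0.1838] gap 0.996 F [ 0.3 -0.1  0.5] q [ 0.11  0.63  1.43 -0.    1.07 -0.8 ]
turn [0.008 0.004 0.007]
[0.4923, -0.1927, 0.15] shift cm [-37.83   3.23 -12.15]
```

>>> step_arm([
  [0.008,0.004,0.007,-3,0,-1,-1],
  [0.008,0.004,0.007,-8.5,0.4,-2.7,-1],
  [0.008,0.004,0.007,-14,0.8,-4.5,-1],
  [0.008,0.004,0.007,-19.5,1.2,-6.3,-1],
  [0.008,0.004,0.007,-25,1.7,-8,-1],
  [0.008,0.004,0.007,-30.5,2.2,-9.8,-1],
  [0.008,0.004,0.007,-35.5,3,-11.4,-1],
  [0.008,0.004,0.007,-37.5,3.2,-12.1,-1],
  [0.008,0.004,0.007,-37.8,3.2,-12.15,-1],
  [0.008,0.004,0.007,-37.8,3.2,-12.15,-1],
])

```text
t: 23.95
tcp_pos: [0.4922, -0.1917, 0.15]
tool_rot: [-0.635, -0.311, 0.311, 0.635]
force: [-0.0, -0.1, -0.3]
finger_gap: 1.002
```

```bash
python3 plan.py .4923 -.1927 .045;  cat > chk.py <<'E'
from h import *; from station import *
for n in ("top","side"):
    s=snapshot(n); P=cloud(s); z=P[:,:,2]
    cap=((z>.05)&(z<.1)&(P[:,:,0]>.35)&(P[:,:,0]<.72)&(P[:,:,1]<.33)&(P[:,:,1]>-.45)).astype(np.uint8)
    k,l,st,ce=cv2.connectedComponentsWithStats(cap)
    for i in range(1,k):
        if st[i,4]>60:
            q=P[l==i]; zt=np.percentile(q[:,2],95); t=q[q[:,2]>zt-.008]
            if np.ptp(t[:,0])<.035: print(n,"z",zt.round(4),"top",t[:,:2].mean(0).round(4),s["frame"][l==i].mean(0).round())
E
python3 chk.py; python3 look.py b2
```

```text
t 23.95 tcp [ 0.4922 -0.1917  0.15  ] gap 1.002 F [-0.  -0.1 -0.3] q [-0.58  0.55  1.77 -0.    0.83 -1.49]
turn [-0.001  0.    -0.   ]
[0.4923, -0.1927, 0.045] shift cm [-0.08 10.5  -0.08]
top z 0.0844 top [ 0.6272 -0.0345] [118.  80. 171.]
top z 0.0922 top [0.624  0.1797] [ 29.  79. 170.]
top z 0.0921 top [0.6155 0.2604] [169. 170. 165.]
top z 0.0919 top [0.5343 0.2498] [ 22. 117.  40.]
top z 0.0842 top [ 0.4665 -0.4132] [239.  98. 103.]
side z 0.09 top [0.6121 0.2579] [157. 155. 143.]
side z 0.0894 top [0.5312 0.2475] [ 35. 106.  48.]
side z 0.0904 top [0.6216 0.1771] [ 41.  80. 148.]
side z 0.0828 top [ 0.623  -0.0345] [ 90.  66. 132.]
side z 0.0823 top [ 0.4911 -0.1941] [119.  74.  17.]
side z 0.082 top [ 0.4475 -0.3244] [207.  92.  12.]
side z 0.0824 top [ 0.4645 -0.4101] [204.  83.  96.]
side z 0.0825 top [ 0.3566 -0.3185] [215.  77.  88.]
```

View pics/b2t.png

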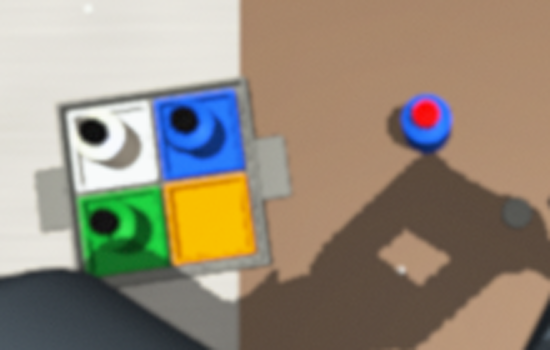

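The cap tops sit 8 mm higher than they did on the table, so the three bottles are on the pocket floors, within about 3 mm of centre. Their caps are at (92,132), (183,120) and (103,222). Now the amber one.

>>> step_arm([
  [0,0,0,-0.1,2,-0.1,-1],
  [0,0,0,-0.1,5,-0.1,-1],
  [0,0,0,-0.1,8,-0.1,-1],
  [0,0,0,-0.1,10,-0.1,-1],
  [0,0,0,-0.1,10.5,-0.1,-1],
  [0,0,0,-0.1,10.5,-0.1,-1],
  [0,0,0,-0.1,10.5,-0.1,0.3],
  [0,0,0,-0.1,10.5,-0.1,1],
  [0,0,0,-0.1,10.5,-0.1,1],
  [0,0,0,-0.1,10.5,-0.1,1],
  [0,0,0,-0.1,10.5,-0.1,1],
])

```text
t: 25.52
tcp_pos: [0.4934, -0.1928, 0.0464]
tool_rot: [0.635, 0.312, -0.311, -0.634]
force: [0.1, 1.1, 6.0]
finger_gap: 0.53
```

```bash
python3 plan.py .4923 -.1927 .20 .5429 .1702 .20
```

```text
t 25.52 tcp [ 0.4934 -0.1928  0.0464] gap 0.53 F [0.1 1.1 6. ] q [-0.58  0.73  1.82 -0.    0.59 -1.5 ]
turn [0.001 0.002 0.   ]
[0.4923, -0.1927, 0.2] shift cm [ -0.06 -15.36   0.08]
[0.5429, 0.1702, 0.2] shift cm [ 31.75 -15.38  18.26]
```

>>> step_arm([
  [0,0,0,0,-1,0,1],
  [0,0,0,0,-4,0,1],
  [0,0,0,0,-8,0,1],
  [0,0,0,0,-12,0,1],
  [0,0,0,0,-15,0,1],
  [0,0,0,3,-15.4,1.7,1],
  [0,0,0,8,-15.4,4.6,1],
  [0,0,0,13,-15.4,7.5,1],
  [0,0,0,18,-15.4,10.4,1],
  [0,0,0,23,-15.4,13.3,1],
  [0,0,0,28,-15.4,16.1,1],
  [0,0,0,31,-15.4,17.8,1],
])

```text
t: 27.02
tcp_pos: [0.5414, 0.1641, 0.2005]
tool_rot: [0.635, 0.313, -0.312, -0.634]
force: [0.7, -0.9, -1.7]
finger_gap: 0.529
```

```bash
python3 plan.py .5429 .1702 .20 .5429 .1702 .054
```

```text
t 27.02 tcp [0.5414 0.1641 0.2005] gap 0.529 F [ 0.7 -0.9 -1.7] q [ 0.1   0.51  1.63 -0.    0.99 -0.82]
turn [0.001 0.004 0.   ]
[0.5429, 0.1702, 0.2] shift cm [0.57 0.05 0.26]
[0.5429, 0.1702, 0.054] shift cm [ 0.57 14.65  0.28]
```

>>> step_arm([
  [0,0,0,0.5,0,0.3,1],
  [0,0,0,0.55,2,0.3,1],
  [0,0,0,0.55,5,0.3,1],
  [0,0,0,0.55,8,0.3,1],
  [0,0,0,0.55,10.5,0.3,1],
  [0,0,0,0.55,12.7,0.3,1],
  [0,0,0,0.55,14.2,0.3,1],
  [0,0,0,0.55,14.6,0.3,1],
  [0,0,0,0.55,14.6,0.3,1],
  [0,0,0,0.55,14.6,0.3,1],
])

```text
t: 28.28
tcp_pos: [0.5432, 0.1701, 0.0552]
tool_rot: [0.635, 0.313, -0.312, -0.634]
force: [0.4, 0.3, -2.3]
finger_gap: 0.53
```

```bash
python3 plan.py .5429 .1702 .054 ; python3 look.py a1
```

```text
t 28.27 tcp [0.5432 0.1701 0.0552] gap 0.53 F [ 0.4  0.3 -2.3] q [ 0.11  0.74  1.71 -0.    0.69 -0.81]
turn [0.002 0.004 0.001]
[0.5429, 0.1702, 0.054] shift cm [-0.01  0.12  0.03]
```

View pics/a1s.png

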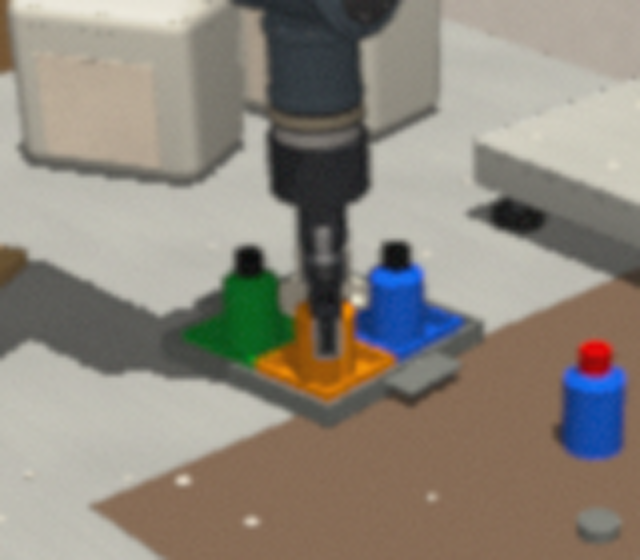

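Amber is in its pocket at (325,345). I'll release, retreat straight up and move the arm off to the side.

>>> step_arm([
  [0,0,0,0,0.15,0,1],
  [0,0,0,0,0.15,0,1],
  [0,0,0,0,0.15,0,-0.3],
  [0,0,0,0,0.15,0,-0.5],
  [0,0,0,0,0.15,0,-1],
  [0,0,0,0,0.15,0,-1],
  [0,0,0,0,-2,0,-1],
  [0,0,0,0,-5,0,-1],
  [0,0,0,0,-9,0,-1],
  [0,0,0,0,-13,0,-1],
  [0,0,0,0,-17,0,-1],
  [0,0,0,0,-18,0,-1],
])

```text
t: 29.88
tcp_pos: [0.544, 0.1705, 0.2377]
tool_rot: [0.636, 0.315, -0.31, -0.633]
force: [0.4, -0.2, 0.1]
finger_gap: 1.004
```

>>> step_arm([
  [0,0,0,-5,0,0,-1],
  [0,0,0,-10,0,0,-1],
  [0,0,0,-15,0,-1,-1],
  [0,0,0,-20,0,-2,-1],
  [0,0,0,-20,0,-2,-1],
  [0,0,0,-20,0,-2,-1],
  [0,0,0,-20,0,-2,-1],
])

```text
t: 30.75
tcp_pos: [0.4383, 0.0006, 0.2365]
tool_rot: [0.635, 0.315, -0.31, -0.633]
force: [-0.5, -0.6, -0.6]
finger_gap: 1.0
```

```bash
python3 plan.py ; python3 look.py a2; python3 chk.py
```

```text
t 30.75 tcp [0.4383 0.0006 0.2365] gap 1.0 F [-0.5 -0.6 -0.6] q [-0.26  0.3   1.9   0.    0.94 -1.17]
turn [0.006 0.006 0.005]
top z 0.0838 top [ 0.6271 -0.034 ] [107.  70. 156.]
top z 0.092 top [0.624  0.1798] [ 24.  69. 156.]
top z 0.092 top [0.6151 0.2603] [154. 156. 151.]
top z 0.0923 top [0.5428 0.1692] [137.  85.   7.]
top z 0.0917 top [0.534  0.2499] [ 20. 116.  38.]
top z 0.0836 top [ 0.4678 -0.4068] [202.  86.  99.]
top z 0.0835 top [ 0.451  -0.3214] [208.  99.  16.]
top z 0.084 top [ 0.3578 -0.3155] [201.  79.  91.]
side z 0.0891 top [0.5314 0.2484] [ 33. 110.  47.]
side z 0.0901 top [0.6221 0.1777] [ 39.  75. 142.]
side z 0.0821 top [ 0.6249 -0.0368] [ 92.  62. 125.]
side z 0.0823 top [ 0.4477 -0.3245] [199.  87.  12.]
side z 0.0821 top [ 0.464  -0.4099] [196.  79.  92.]
side z 0.0822 top [ 0.3571 -0.3189] [205.  69.  78.]
```

View pics/a2s.png

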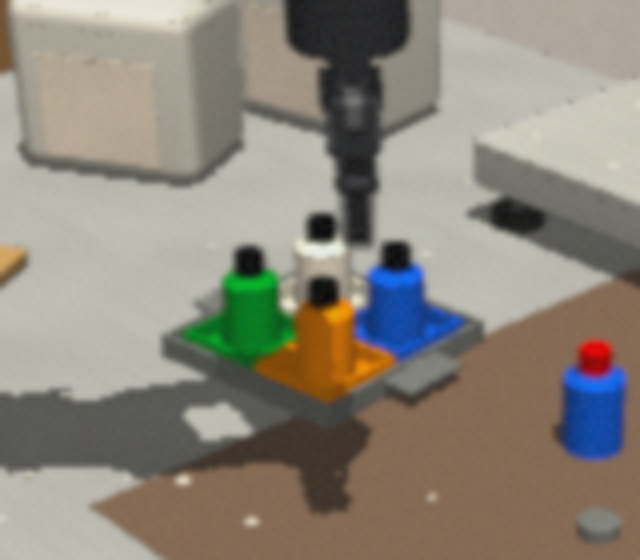

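All four bottles stand upright in their own pockets: green (250,305), white (322,265), blue (396,300) and amber (323,335). The red-capped bottles have not moved and the gripper is clear. Signing off.

```bash
python3 -c "
from station import *
print(sign_off())"
```

```text
the job is handed in; nothing more can be done
None
```

I loaded the white, green and blue black-capped bottles into the pockets of their own colours, added the amber hardener last, and handed the job in at about 31 s. `sign_off()` reports no verdict.

- **In the pockets:** the last top-camera check put all four bottles within about 3 mm of their pocket centres. Their cap tops read 8 mm higher than on the table, so they are on the pocket floors. The pictures show them upright.
- **Red caps:** both red-capped bottles measured within 1 mm of where they started. The pink bottles and the small white one were left alone.
- **Robot:** it was clear of everything, with the gripper open and no force on the wrist.

**Disagreements:**
- The two cameras differ by a steady 3–4 mm, so I used their mean.
- The last side-camera check did not list the white and amber bottles, so their final positions rest on the top camera and the side picture.
- One pink bottle read 2–5 mm from its first position. I put that down to the edge of my measuring window, and the arm never went near it.

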